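Refill the empty bays of the bowl dock

ROBOT

A 6-joint arm with a two-finger parallel gripper is mounted at the origin on the work surface. World frame = base frame: x ahead of the robot, y to its left, z up, the work surface at z = 0. Lengths are in m, angles in degrees, forces in N, time in s.
With the tool pointing down it reaches from about 0.425 to 0.925 m from the base axis. Payload 12.5 kg.
Tool frame: the origin (TCP) lies at the very end of the fingers, on their centre line; the grasp point (between the pads) lies 19 mm behind it; z points along the fingers, y is the line along which they close (so a half turn about z gives the same grasp; the last joint's range is limited). The gripper opens to 85 mm and grips with 20 to 120 N. Pads are 22 mm wide; open, the fingers measure 114 mm over their backs; the gripper's body (76 mm by 85 mm) begins 54 mm behind the grasp point. The pads swing forward as they close: fully open they stand 13 mm farther back than shut.
Start: joints at [-72.227, 28.126, 89.318, -0, 62.55, -6.05], TCP at [0.252, -0.572, 0.192] pointing down, gripper open.
Joint ranges: [-177.58, 177.58], [-47.91, 125.51], [2.72, 160], [-65.01, 245.01], [3.68, 167.84], [-153.87, 153.87]. Speed limits (degrees/s): [127.2, 127.2, 159.86, 180, 180, 180].

INTERFACE

Orientations are given as [roll, pitch, yaw] about the fixed x, y, z axes, in that order (R = Rz(yaw) Ry(pitch) Rx(roll)).
In Python, from cell import * gives the robot as it stands.
- The arm moves only by the tool move_arm, never from a script. Its argument "deltas" is one flat list of numbers, 7 for each row, row after row: the shift along the tool's x, y, z in units of 30 cm (1.0 is 30 cm), then the turn, a rotation vector about the tool's x, y, z in units of 1.5 rad (1.0 is 1.5 rad), then the opening, from 0 (shut) to 1 (fully open). A call has 1 to 20 rows; each row is the pose to reach, as a shift and turn from the pose commanded when the call began, along the tool's axes at that moment; what a row does not reach only later rows make up. A row lasts 1/12 s, in which the tool goes at most 41.7 mm and 7.16 degrees, less where a joint would pass 70% of its speed; a pose out of reach is approached as far as the arm can. A call with a number of a shift or a turn outside -1 to 1 is refused whole. A call with a gripper value outside its range is refused whole. The fingers move at their own pace and stop on an object; the grip force is fixed at half the most. Time passes only in rows, so rows that repeat a pose let the fingers close. It gives the time, the measured TCP pose, the force, the opening and the grip force at its end, in the units of the state.
- get_state(): the state, without advancing time (a new reading comes with each control period).
- grab_frame(name): name is "scene" or "top" or "wrist"; returns a dict with "img" (400x640x3 uint8, blue, green, red), "depth" (400x640 float32, m along the optical axis (not along the pixel's ray), 0 where there is no reading), "mtx" (3x3 intrinsics, pixels), "k1" (the pictures are not rectified: a ray, as slopes to the right and down, at radius r is drawn at 1 + k1 r^2 times it, then the intrinsics apply), "rvec" (rotation vector, rad) and "tvec" (3), from world to camera coordinates, as OpenCV has them. Camera axes: x right, y down, z forward; pixel columns grow to the right and rows downward; lengths in m; the calibration is good to about 2 mm. A picture is of the moment at which its call begins.
- job_done(): hands the job in; it is judged then, once.
The state is a dict: "clock": time; "joints": joint angles; "qvel": joint speeds; "joint_efforts": joint torques, N m; "position": TCP position; "ee_rot": TCP orientation; "wrist_force": force on the tool from outside, world axes, zero at the start; "torque": the same for the moment, N m; "width": finger opening in m; "gripper_force": force on a finger pad.
Only numpy, scipy, OpenCV 4.12 (cv2) and the standard library are available. Lean on these libraries where they do the work, as an engineer would, in place of code of your own. Each camera call takes 0.05 s, during which the arm holds its last target. There are 200 camera calls.

TASK

Two of the four bays of the wooden bowl dock on the pantry table are empty: fill just those, one spare ribbed bowl each, by sliding the bowls along the table (hooked from inside, say) until they are fully home against the back rail. Never lift or tip a bowl, and leave alone what already stands in the dock and all the other things on the table. One spare is left over; it may stay anywhere on the table, upright.

Things in the scene. Friction and masses are not known exactly. Their poses are not given: they have to be found in the camera images.
- dock: Fixed low wooden comb: back rail and 5 dividers, 36 mm high, make 4 bays 116 mm apart. No floor, no front: bowls slide in on the table along the dock's +x. Dividers 6 mm thick, 110 mm clear between, from 22 mm in front of the bay centres to the rail, whose face is 52 mm behind them. Origin: middle of the row of bay centres, on the table; y left along it.
- bay0 (a point): Bay centre on the table top, leftmost (+y) bay: where the centre of a bowl stands when fully home (its side is then within about 3 mm of the back rail). Axes as the dock's. The bay may be empty or taken.
- bay1 (a point): Bay centre on the table top, second from the left bay: where the centre of a bowl stands when fully home (its side is then within about 3 mm of the back rail). Axes as the dock's. The bay may be empty or taken.
- bay2 (a point): Bay centre on the table top, third from the left bay: where the centre of a bowl stands when fully home (its side is then within about 3 mm of the back rail). Axes as the dock's. The bay may be empty or taken.
- bay3 (a point): Bay centre on the table top, rightmost (-y) bay: where the centre of a bowl stands when fully home (its side is then within about 3 mm of the back rail). Axes as the dock's. The bay may be empty or taken.
- bowl_a: One of four identical ribbed white ceramic bowls, round, flaring, 0.28 kg: 56 mm high, 5 mm wall; outside 70 mm across at the foot, 82 mm 10 mm up, 98 mm 35 mm up, 106 mm at the rim; inside a flat floor 6 mm above the table, 62 mm across, 72 mm 12 mm up, 96 mm at the rim. Origin: centre of the underside, z up. It starts in one of the bays.
- bowl_b: One of four identical ribbed white ceramic bowls, round, flaring, 0.28 kg: 56 mm high, 5 mm wall; outside 70 mm across at the foot, 82 mm 10 mm up, 98 mm 35 mm up, 106 mm at the rim; inside a flat floor 6 mm above the table, 62 mm across, 72 mm 12 mm up, 96 mm at the rim. Origin: centre of the underside, z up. A spare: it starts on the table in front of the dock.
- bowl_c: One of four identical ribbed white ceramic bowls, round, flaring, 0.28 kg: 56 mm high, 5 mm wall; outside 70 mm across at the foot, 82 mm 10 mm up, 98 mm 35 mm up, 106 mm at the rim; inside a flat floor 6 mm above the table, 62 mm across, 72 mm 12 mm up, 96 mm at the rim. Origin: centre of the underside, z up. A spare: it starts on the table in front of the dock.
- bowl_d: One of four identical ribbed white ceramic bowls, round, flaring, 0.28 kg: 56 mm high, 5 mm wall; outside 70 mm across at the foot, 82 mm 10 mm up, 98 mm 35 mm up, 106 mm at the rim; inside a flat floor 6 mm above the table, 62 mm across, 72 mm 12 mm up, 96 mm at the rim. Origin: centre of the underside, z up. A spare: it starts on the table in front of the dock.
- tea_jar: Round white ceramic tea jar with a knob on its lid, 82 mm across, 76 mm high. It starts in one of the bays, which is therefore taken; it stays there. Origin: centre of the underside, z up.
- mug: White mug, 72 mm across, 76 mm high, its handle out to about 66 mm from the axis along its y, which points roughly back to the robot. Bystander among the spares. Origin: centre of the underside, z up.
- sugar_tin: Round metal tin, 68 mm across, 70 mm high. Bystander among the spares. Origin: centre of the underside, z up.
- stone_grinder: Solid round marble mortar block, 66 mm across, 70 mm high, on the table at the right. Bystander. Origin: centre of the underside, z up.
- side_plate: White plate, 170 mm across, 18 mm high, on the table at the left. Bystander. Origin: centre of the underside, z up.
- spoon: Steel spoon, 170 mm long, lying along its x axis on the table at the right. Bystander. Origin about the middle of its length.
- shaker: Steel shaker, 52 mm across, 76 mm high, in front of the bay where bowl_a stands. Bystander. Origin: centre of the underside, z up.
Things that resemble listed ones, but are neither listed nor needed, are in the scene too. What is shaped like the bowl_b but purple is not meant.

How it is judged (in metres and radians):
At the end, for the whole second after the job is handed in: Each of the four bays holds a bowl or the tea jar, its centre within 14 mm (horizontally) of the bay centre; all bowls upright (within 0.12 rad) and at rest (under 20 mm/s) (horizontal distance between any of bowl_a, bowl_b, bowl_c, bowl_d, tea_jar and bay0 below 0.014 m and horizontal distance between any of bowl_a, bowl_b, bowl_c, bowl_d, tea_jar and bay1 below 0.014 m and horizontal distance between any of bowl_a, bowl_b, bowl_c, bowl_d, tea_jar and bay2 below 0.014 m and horizontal distance between any of bowl_a, bowl_b, bowl_c, bowl_d, tea_jar and bay3 below 0.014 m and angle between each of bowl_a, bowl_b, bowl_c, bowl_d's own z axis and vertical below 0.12 rad and linear speed of each of bowl_a, bowl_b, bowl_c, bowl_d below 0.02 m/s); the robot touches nothing.
It fails at once if a bowl is lifted off the table (more than 20 mm) (height (world z) of any of bowl_a, bowl_b, bowl_c, bowl_d above 0.02 m).
It fails at once if a bowl is tipped (more than 0.35 rad) (angle between any of bowl_a, bowl_b, bowl_c, bowl_d's own z axis and vertical above 0.35 rad).
It fails at once if the bowl or the jar that was in the dock at the start is moved more than 20 mm (distance of any of bowl_a, tea_jar from where it was at the start of the episode above 0.02 m).
It fails at once if another thing on the table is moved more than 30 mm (distance of any of mug, sugar_tin, stone_grinder, side_plate, spoon, shaker from where it was at the start of the episode above 0.03 m).
It also fails if it takes over 54 s, if anything falls off the work surface, if the arm or the gripper's body presses on something with over 40 N, if the wrist force passes 120 N, or if a joint passes its speed limit or range.

## Working session

There is one attempt and no reset: what is moved stays moved. The work goes in short steps, Python scripts to look and compute and a tool call to move; the robot and the scene stay as the last step left them, time stands still between calls to the robot, and variables do not carry over. Pictures are saved under pics/ and viewed, at most 10 in all, crops included, and the job is handed in when it is done.

Besides the shell and the picture viewer there is one more tool, called after "Request:" as a command line: name --argument value ..., lists and objects as JSON in quotes. move_arm: Moves the arm, as the interface text tells. Shifts and turns lie within -1 to 1; 1 stands for 30 cm of shift or 1.5 rad of turn. Its arguments: {"type":"object","properties":{"deltas":{"type":"array","items":{"type":"number","minimum":-1,"maximum":1}}},"required":["deltas"]}

```bash
ls; mkdir -p pics; python3 - <<'E'
from cell import *
import cv2
s=get_state();print(s['clock'],s['position'],s['ee_rot'],s['width'])
for n in ['top','scene']:
    f=grab_frame(n);cv2.imwrite(f'pics/{n}0.png',f['img']);print(n,f['mtx'].tolist(),f['k1'],f['rvec'],f['tvec'])
    import numpy as np;np.savez(f'{n}0.npz',**f)
E
```

```text
pics
0.0 [ 0.25237334 -0.5714734   0.19160856] [-1.79933159e+02 -8.38648203e-03  2.38211376e+01] 0.08546696240958634
top [[457.65118256373614, 0.0, 320.10561726331133], [0.0, 457.65118256373614, 195.54437797365276], [0.0, 0.0, 1.0]] -0.12559011167293663 [ 2.16160577 -2.19560402  0.08515961] [0.01915719 0.43265891 1.36581938]
scene [[403.48094762092927, 0.0, 324.0024258118546], [0.0, 403.48094762092927, 207.39734952071166], [0.0, 0.0, 1.0]] -0.07273627694864564 [ 1.1523512   2.24222536 -1.04725082] [ 0.23907492 -0.18819824  1.45085413]
```

View pics/top0.png

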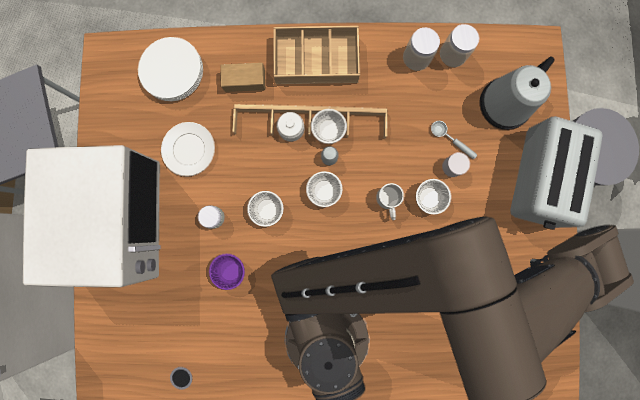

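View pics/scene0.png

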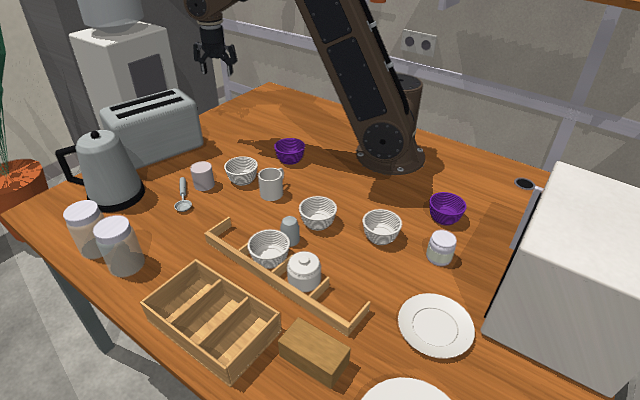

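The top view shows dock bays from left to right: bay0 empty, tea jar at (290,125), bowl_a at (328,126), bay3 empty. 

Things that could be taken for a spare:
- White bowls at (265,208), (324,188) and (433,197): these are the spares.
- Purple bowl at (227,271), and another purple one in the scene view: not meant.
- Bowl_a at (328,126): already docked.
- Mug at (391,196) with its handle, sugar tin at (209,217), grinder at (458,163), shaker at (330,155): bystanders.

```bash
cat > h.py <<'E'
import numpy as np, cv2
def world(f):
    h,w=f['depth'].shape
    u,v=np.meshgrid(np.arange(w),np.arange(h))
    p=np.stack([u,v],-1).reshape(-1,1,2).astype(np.float64)
    n=cv2.undistortPoints(p,f['mtx'],np.array([float(f['k1']),0,0,0])).reshape(h,w,2)
    d=f['depth'][...,None]
    c=np.concatenate([n*d,d],-1)
    R=cv2.Rodrigues(f['rvec'])[0]
    P=(c-f['tvec'].ravel())@R
    P[f['depth']<=0]=np.nan
    return P
def circ(p):
    A=np.c_[2*p,np.ones(len(p))]
    s=np.linalg.lstsq(A,(p**2).sum(1),rcond=None)[0]
    return s[:2],np.sqrt(s[2]+s[:2]@s[:2])
def things(P,seeds,rad=24):
    for n,(u,v) in seeds.items():
        Q=P[v-rad:v+rad,u-rad:u+rad].reshape(-1,3);Q=Q[np.isfinite(Q[:,2])]
        Q=Q[(Q[:,2]>.02)&(Q[:,2]<.09)]
        zt=np.percentile(Q[:,2],97);T=Q[Q[:,2]>zt-.012]
        c,r=cv2.minEnclosingCircle((T[:,:2]*1000).astype(np.float32))
        print(n,'ztop %.3f'%zt,'encl c',np.round(c,1),'r %.1f'%r,'fit',[np.round(x*1000,1) for x in circ(T[:,:2])],len(T))
E
python3 - <<'E'
from h import *
f=np.load('top0.npz');P=world(f)
things(P,dict(jar=(290,126),A=(328,126),L=(265,208),M=(324,188),R=(433,197)),rad=19)
things(P,dict(sh=(330,155)),rad=8)
things(P,dict(mug=(391,199),tin=(209,217),gr=(458,163)),rad=14)
print('table z',np.nanmedian(P[225:240,280:380,2]),np.nanmedian(P[160:170,260:300,2]))
# dock
S=P[98:140,228:395].reshape(-1,3);img=f['img'][98:140,228:395].reshape(-1,3).astype(int)
sat=img.max(1)-img.min(1)
S=S[(S[:,2]>.028)&(S[:,2]<.044)&(sat>40)]
print(len(S),np.median(S[:,2]))
np.save('dock.npy',S)
# rail: far points
rail=S[S[:,0]>S[:,0].max()-.045]
for y in np.arange(-.3,.4,.02):
    q=S[abs(S[:,1]-y)<.01]
    if len(q): print('%.2f n%d x %.3f..%.3f'%(y,len(q),q[:,0].min(),q[:,0].max()))
big=cv2.resize(f['img'][95:225,190:480],None,fx=2.7,fy=2.7,interpolation=cv2.INTER_CUBIC);cv2.imwrite('pics/crop.png',big)
E
```

```text
jar ztop 0.076 encl c [645.1  98.5] r 37.1 fit [array([645. ,  99.3]), np.float64(25.6)] 416
A ztop 0.059 encl c [639.5 -18.1] r 53.8 fit [array([639. , -17.2]), np.float64(49.6)] 240
L ztop 0.060 encl c [395.  174.5] r 53.0 fit [array([394.9, 174.2]), np.float64(49.6)] 246
M ztop 0.060 encl c [ 4.5e+02 -1.0e-01] r 52.8 fit [array([ 4.498e+02, -2.000e-01]), np.float64(49.5)] 242
R ztop 0.060 encl c [ 422.8 -321.5] r 53.1 fit [array([ 422.6, -320.8]), np.float64(49.4)] 252
sh ztop 0.078 encl c [551.6 -18.2] r 20.6 fit [array([552.2, -17.9]), np.float64(14.3)] 147
mug ztop 0.080 encl c [ 418.9 -193.5] r 41.9 fit [array([ 424.2, -192.6]), np.float64(34.4)] 109
tin ztop 0.074 encl c [373.8 339.9] r 32.1 fit [array([373.4, 339.7]), np.float64(21.9)] 345
gr ztop 0.075 encl c [ 518.3 -398.4] r 34.2 fit [array([ 517.9, -397.2]), np.float64(23.2)] 368
table z 7.312054505881368e-05 -0.000569384204842913
891 0.03543321322254769
-0.20 n23 x 0.619..0.692
-0.18 n56 x 0.610..0.694
-0.16 n29 x 0.683..0.698
-0.14 n33 x 0.684..0.698
-0.12 n27 x 0.685..0.698
-0.10 n26 x 0.687..0.699
-0.08 n70 x 0.614..0.698
-0.06 n26 x 0.689..0.702
-0.04 n27 x 0.692..0.705
-0.02 n18 x 0.697..0.704
0.00 n26 x 0.694..0.706
0.02 n35 x 0.692..0.706
0.04 n75 x 0.622..0.707
0.06 n32 x 0.695..0.707
0.08 n24 x 0.696..0.707
0.10 n27 x 0.697..0.708
0.12 n24 x 0.697..0.709
0.14 n31 x 0.697..0.711
0.16 n80 x 0.626..0.712
0.18 n30 x 0.698..0.713
0.20 n25 x 0.702..0.713
0.22 n27 x 0.701..0.713
0.24 n28 x 0.703..0.717
0.26 n35 x 0.687..0.718
0.28 n57 x 0.629..0.717
```

View pics/crop.png

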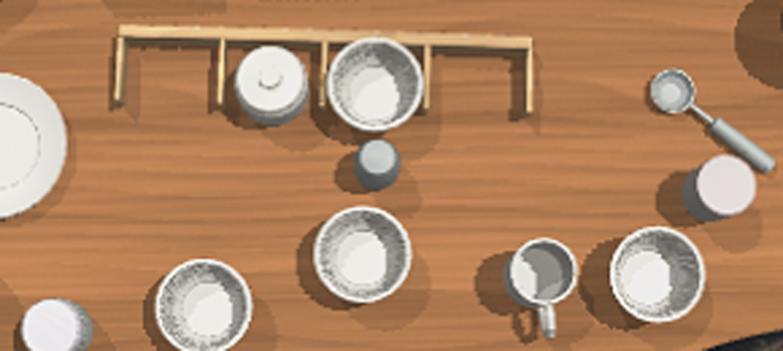

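The crop shows three white ribbed bowls at crop pixels (203,306), (362,254) and (657,274). The mug is at (543,270) with its handle down. The grinder (725,187), tin and shaker are solid tops. So the plan is left bowl to bay0 and right bowl to bay3, with the middle one staying put. Next I'll fit the dock frame.

```bash
python3 - <<'E'
from h import *
from cell import *
S=np.load('dock.npy')
xr=np.polyval(np.polyfit(S[:,1],S[:,0],1),S[:,1])
R=S
for i in range(4):
    r=R if i else S[S[:,0]>.680+.05*(S[:,1]+.18)-.005]
    k=np.polyfit(r[:,1],r[:,0],1); R=S[abs(S[:,0]-np.polyval(k,S[:,1]))<.010]
yaw=-np.arctan(k[0]);print('yaw deg',np.degrees(yaw),'rail mid x@y0',k[1])
ex=np.array([np.cos(yaw),np.sin(yaw)]);ey=np.array([-ex[1],ex[0]])
a=S[:,:2]@ex;b=S[:,:2]@ey
q=R[:,:2]@ex
rf,rb=np.percentile(q,[3,97]);print('rail front/back a',rf,rb)
D=(a<rf-.015)&(a>rf-.09)
h=b[D];print('b hist')
# 5 dividers at spacing .116
best=min(((np.abs((h-o+.058)%.116-.058)).mean(),o) for o in np.arange(0,.116,.0005));print(best)
o=best[1]+.116*np.round((h-best[1])/.116)
for c in np.unique(np.round(o,4)): m=abs(o-c)<.01;print(c,m.sum(),np.median(h[m]),a[D][m].min())
lo=np.median(h[abs(o-o.min())<.01]);hi=np.median(h[abs(o-o.max())<.01])
b0=(lo+hi)/2
dv=[np.median(h[abs(o-c)<.01])-(c) for c in np.unique(o)]
a0=rf-.052
print('dock origin a,b',a0,b0,'world',a0*ex+b0*ey)
for i in range(4):
    bb=b0+.174-.116*i;print('bay',i,'ab',a0,bb,'world',a0*ex+bb*ey)
for n,p in dict(jar=(.645,.0985),A=(.639,-.018),L=(.395,.1745),M=(.45,0),R=(.4228,-.3213),sh=(.552,-.018),mug=(.422,-.193),gr=(.518,-.398)).items():
    p=np.array(p);print(n,'dock rel',np.round([p@ex-a0,p@ey-b0],4))
s=get_state();p=s['position'][:2];print('tcp rel',p@ex-a0,p@ey-b0)
np.savez('dockfit.npz',ex=ex,ey=ey,a0=a0,b0=b0,yaw=yaw)
E
```

```text
yaw deg -2.6918582067224204 rail mid x@y0 0.6978032547968032
rail front/back a 0.6902434235514696 0.704244436351044
b hist
(np.float64(0.0016554161642950672), np.float64(0.07200000000000001))
-0.16 38 -0.1585605599883442 0.6185636125140727
-0.044 35 -0.04465879560040574 0.6173358565067512
0.072 39 0.07085540551679313 0.6189498887364322
0.188 36 0.18701180975929133 0.618319394978433
0.304 42 0.30434566378565564 0.6153473249331852
dock origin a,b 0.6382434235514696 0.07289255189865572 world [0.64096252 0.04283733]
bay 0 ab 0.6382434235514696 0.24689255189865572 world [0.64913435 0.21664533]
bay 1 ab 0.6382434235514696 0.13089255189865573 world [0.64368646 0.10077333]
bay 2 ab 0.6382434235514696 0.01489255189865571 world [ 0.63823858 -0.01509867]
bay 3 ab 0.6382434235514696 -0.10110744810134431 world [ 0.6327907  -0.13097067]
jar dock rel [0.0014 0.0558]
A dock rel [ 0.0009 -0.0609]
L dock rel [-0.2519  0.12  ]
M dock rel [-0.1887 -0.0518]
R dock rel [-0.2008 -0.374 ]
sh dock rel [-0.086  -0.0649]
mug dock rel [-0.2076 -0.2459]
gr dock rel [-0.1021 -0.4461]
tcp rel -0.3592898541629752 -0.6319272142151431
```

Request:
move_arm --deltas '[0.1,-0.06,0.02,0,0,0.077,0.3,0.2,-0.125,0.05,0,0,0.154,0.3,0.3,-0.187,0.07,0,0,0.231,0.3,0.4,-0.25,0.09,0,0,0.308,0.3,0.5,-0.312,0.11,0,0,0.308,0.3,0.6,-0.374,0.13,0,0,0.308,0.3,0.7,-0.436,0.15,0,0,0.308,0.3,0.8,-0.5,0.2,0,0,0.308,0.3,0.857,-0.534,0.2,0,0,0.308,0.3,0.857,-0.534,0.2,0,0,0.308,0.3,0.857,-0.534,0.2,0,0,0.308,0.3,0.857,-0.534,0.2,0,0,0.308,0.3]'

```text
clock: 1.1
position: [0.4228, -0.3218, 0.1322]
ee_rot: [180.0, -0.0, -2.6]
wrist_force: [0.5, -0.8, -0.0]
width: 0.0254
gripper_force: 0.0
```

```bash
cat >> h.py <<'E'
def rel(p):
    d=np.load('dockfit.npz');p=np.asarray(p)[:2];return np.array([p@d['ex']-d['a0'],p@d['ey']-d['b0']])
def st():
    from cell import get_state
    s=get_state();print('t',s['clock'],'rel',np.round(rel(s['position']),4),'z %.4f'%s['position'][2],'rpy',np.round(s['ee_rot'],2),'w %.4f'%s['width'],'F',np.round(s['wrist_force'],1));return s
E
python3 - <<'E'
from h import *
from cell import *
st()
for n in ['wrist','scene']:
    f=grab_frame(n);cv2.imwrite(f'pics/{n}1.png',f['img'])
    P=world(f);M=P.reshape(-1,3);M=M[np.isfinite(M[:,2])&(np.hypot(M[:,0]-.4228,M[:,1]+.3213)<.065)&(M[:,2]>.045)&(M[:,2]<.062)];print(n,len(M))
    if len(M)>10:
        c,r=cv2.minEnclosingCircle((M[:,:2]*1000).astype(np.float32));print(c,r,rel(np.array(c)/1000))
E
```

```text
t 1.1 rel [-0.2008 -0.3745] z 0.1322 rpy [179.99  -0.    -2.64] w 0.0254 F [ 0.5 -0.8 -0. ]
wrist 2602
(421.8068542480469, -320.3375549316406) 53.116424560546875 [-0.20185751 -0.37306668]
scene 263
(423.7775573730469, -320.4373779296875) 56.297611236572266 [-0.1998843  -0.37307384]
```

View pics/wrist1.png

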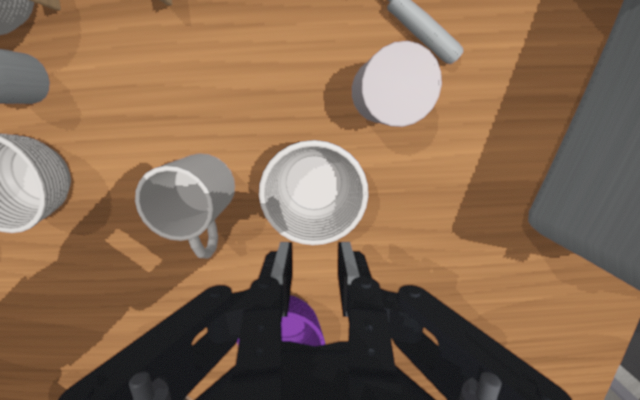

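Wrist view: the spare is at (314,192), the mug at (180,200) and the fingers centred at (316,265). The views agree within 2 mm, so I'm descending.

Request:
move_arm --deltas '[0,-0.004,0.08,0,0,0,0.3,0,-0.004,0.16,0,0,0,0.3,0,-0.004,0.22,0,0,0,0.3,0,-0.004,0.27,0,0,0,0.3,0,-0.004,0.31,0,0,0,0.3,0,-0.004,0.34,0,0,0,0.3,0,-0.004,0.365,0,0,0,0.3,0,-0.004,0.385,0,0,0,0.3,0,-0.004,0.385,0,0,0,0.3]'

```text
clock: 1.95
position: [0.4227, -0.3203, 0.016]
ee_rot: [-180.0, 0.0, -2.7]
wrist_force: [0.5, 0.8, 0.2]
width: 0.0254
gripper_force: 0.0
```

Request:
move_arm --deltas '[0.02,-0.012,0,0,0,0,0.3,0.05,-0.03,0,0,0,0,0.3,0.085,-0.052,0,0,0,0,0.3,0.12,-0.073,0,0,0,0,0.3,0.16,-0.097,0,0,0,0,0.3,0.2,-0.123,0,0,0,0,0.3,0.23,-0.147,0,0,0,0,0.3,0.26,-0.172,0,0,0,0,0.3,0.29,-0.197,0,0,0,0,0.3,0.32,-0.222,0,0,0,0,0.3,0.35,-0.247,0,0,0,0,0.3,0.375,-0.265,0,0,0,0,0.3,0.387,-0.273,0,0,0,0,0.3,0.387,-0.273,0,0,0,0,0.3]'

```text
clock: 3.12
position: [0.5435, -0.2432, 0.0167]
ee_rot: [180.0, -0.0, -2.6]
wrist_force: [-1.1, -0.5, -0.6]
width: 0.0254
gripper_force: 0.0
```

```bash
cat >> h.py <<'E'
def rim(f,guess_ab,R=.075):
    P=world(f);M=P.reshape(-1,3);M=M[np.isfinite(M[:,2])&(M[:,2]>.050)&(M[:,2]<.061)]
    ab=np.array([rel(m) for m in M]);
    ab=ab[np.hypot(*(ab-guess_ab).T)<R]
    # trim to rim circle of r~.0505
    c=np.array(guess_ab,float)
    from scipy.optimize import least_squares
    s=least_squares(lambda c:np.hypot(*(ab-c).T)-.0505,c,loss='soft_l1',f_scale=.002)
    r=np.hypot(*(ab-s.x).T);print('rim ab',np.round(s.x,4),'n',len(ab),'inliers',int((abs(r-.0505)<.004).sum()));return s.x
E
python3 - <<'E'
from h import *
from cell import *
s=st();g=rel(s['position'])
for n in ['wrist','scene']: rim(grab_frame(n),g)
E
```

```text
t 3.1167 rel [-0.0839 -0.2903] z 0.0167 rpy [ 1.7999e+02 -1.0000e-02 -2.6000e+00] w 0.0254 F [-1.1 -0.5 -0.6]
rim ab [-0.1288 -0.2855] n 108 inliers 23
rim ab [-0.1263 -0.2841] n 12 inliers 5
```

```bash
python3 - <<'E'
from h import *
from cell import *
a=grab_frame('wrist')['img'];b=grab_frame('top')['img'];c=grab_frame('scene')['img']
z=np.vstack([cv2.resize(a,(400,250)),cv2.resize(b[80:280,160:480],(400,250))])
z2=cv2.resize(c[100:350,150:400],(400,400));z2=np.vstack([z2,np.zeros((100,400,3),np.uint8)])
cv2.imwrite('pics/m2.png',np.hstack([z,z2]))
E
```

```text
(no output)
```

View pics/m2.png

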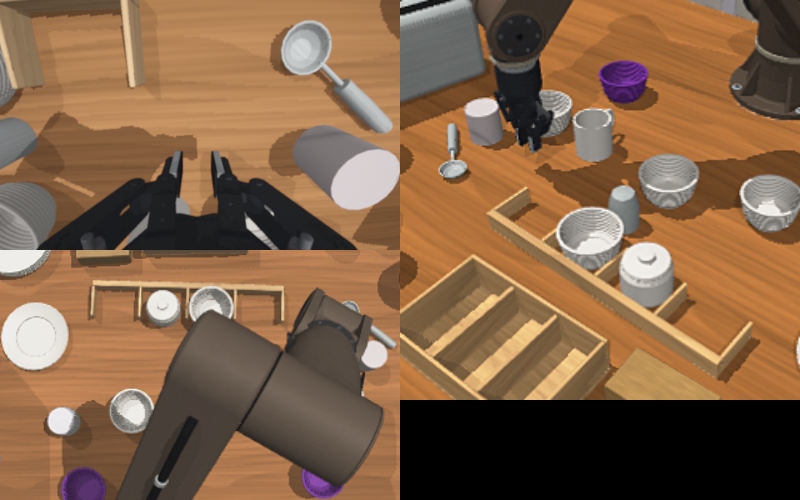

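The scene panel shows the bowl at about (550,110), behind the gripper, with the fingertips visible in front of it at (530,148). It seems to have slipped off the hook, so I'm checking closely.

```bash
python3 - <<'E'
from h import *
from cell import *
f=grab_frame('scene');c=f['img']
cv2.imwrite('pics/z3.png',cv2.resize(c[130:240,170:310],None,fx=5,fy=5,interpolation=cv2.INTER_CUBIC))
f=grab_frame('wrist');np.savez('w3.npz',**f)
P=world(f);g=rel(get_state()['position']);
M=P.reshape(-1,3);I=f['img'].reshape(-1,3).astype(int)
k=np.isfinite(M[:,2])&(I.min(1)>120)&(I.max(1)-I.min(1)<30)
M=M[k];ab=np.array([rel(m) for m in M]);d=np.hypot(*(ab-g).T)<.11
for lo in np.arange(0,.08,.01):
    m=d&(M[:,2]>=lo)&(M[:,2]<lo+.01)
    if m.sum()>3: print(round(lo,2),m.sum(),ab[m].min(0).round(3),ab[m].max(0).round(3))
R=cv2.Rodrigues(f['rvec'])[0];print('cam',rel(-R.T@f['tvec'].ravel()),(-R.T@f['tvec'].ravel())[2])
E
```

```text
0.0 152 [-0.194 -0.279] [-0.174 -0.264]
0.01 170 [-0.194 -0.279] [-0.173 -0.264]
0.02 61 [-0.184 -0.274] [-0.175 -0.265]
0.04 85 [-0.174 -0.235] [-0.169 -0.226]
0.05 191 [-0.174 -0.373] [-0.149 -0.226]
0.06 13 [-0.174 -0.232] [-0.17  -0.226]
cam [-0.00579725 -0.29103074] 0.19751058851694794
```

View pics/z3.png

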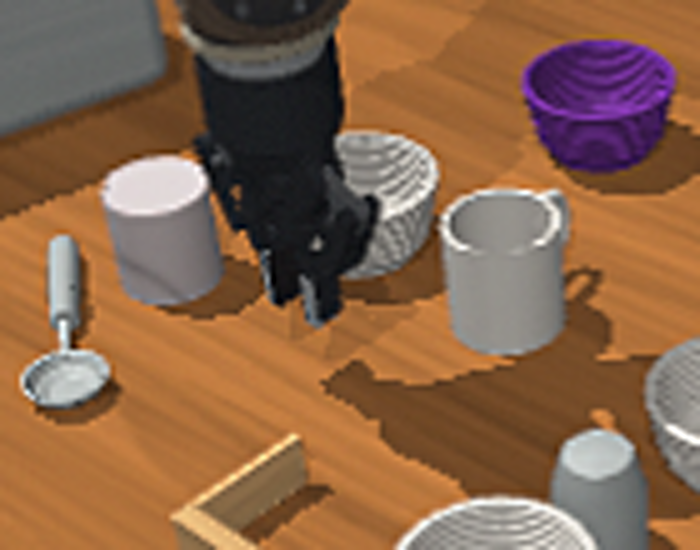

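The zoomed crop shows the bowl upright at about (385,205), near its start, and the fingers empty in front of it. I'm raising straight up to measure the bowl again.

Request:
move_arm --deltas '[0,0,-0.1,0,0,0,0.3,0,0,-0.2,0,0,0,0.3,0,0,-0.3,0,0,0,0.3,-0.1,0.05,-0.4,0,0,0,0.3,-0.2,0.12,-0.43,0,0,0,0.3,-0.3,0.2,-0.43,0,0,0,0.3,-0.387,0.273,-0.43,0,0,0,0.3,-0.387,0.273,-0.43,0,0,0,0.3]'

```text
clock: 4.13
position: [0.4193, -0.3228, 0.1463]
ee_rot: [180.0, 0.0, -2.9]
wrist_force: [0.1, 0.4, 0.6]
width: 0.0254
gripper_force: 0.0
```

```bash
python3 - <<'E'
from h import *
from cell import *
s=st()
f=grab_frame('wrist');np.savez('w4.npz',**f);cv2.imwrite('pics/w4.png',f['img'])
rim(f,[-.201,-.373]); rim(grab_frame('scene'),[-.201,-.373])
P=world(f)
M=P.reshape(-1,3);M=M[np.isfinite(M[:,2])];ab=np.array([rel(m) for m in M])
# section along a through centre
for b0 in (-.373,):
  m=(abs(ab[:,1]-b0)<.003)&(abs(ab[:,0]+.201)<.07)
  for a in np.arange(-.262,-.14,.005):
    q=M[m&(abs(ab[:,0]-a)<.0025)]
    if len(q): print('%.3f'%a,'z %.3f..%.3f'%(q[:,2].min(),q[:,2].max()),end='; ')
# finger pixels: nearest depth
R=cv2.Rodrigues(f['rvec'])[0]
fz=M[(M[:,2]>.12)];fa=ab[M[:,2]>.12];print('\nfinger pts z',np.percentile(fz[:,2],[0.5,5]),)
i=np.argsort(fz[:,2])[:200];print(fa[i].min(0)-rel(s['position']),fa[i].max(0)-rel(s['position']),fz[i,2].min())
E
```

```text
t 4.1333 rel [-0.2043 -0.3756] z 0.1463 rpy [ 1.7995e+02  2.0000e-02 -2.8500e+00] w 0.0254 F [0.1 0.4 0.6]
rim ab [-0.2011 -0.3731] n 1950 inliers 1901
rim ab [-0.1984 -0.3725] n 190 inliers 169
-0.252 z 0.051..0.056; -0.247 z 0.026..0.054; -0.242 z 0.012..0.031; -0.237 z 0.008..0.014; -0.232 z 0.004..0.011; -0.227 z 0.003..0.006; -0.222 z 0.004..0.006; -0.217 z 0.004..0.006; -0.212 z 0.004..0.006; -0.207 z 0.003..0.006; -0.202 z 0.003..0.006; -0.197 z 0.004..0.277; -0.192 z 0.004..0.278; -0.187 z 0.003..0.006; -0.182 z 0.003..0.006; -0.177 z 0.004..0.007; -0.172 z 0.005..0.008; -0.167 z 0.008..0.013; -0.162 z 0.014..0.025; -0.157 z 0.029..0.051; -0.152 z -0.003..0.056; -0.147 z -0.002..0.055; -0.142 z -0.002..0.000; 
finger pts z [0.12167876 0.14007022]
[-0.05126982 -0.25892059] [ 0.04452058 -0.2429574 ] 0.12000252350114121
```

```bash
python3 - <<'E'
from h import *
from cell import *
f=np.load('w4.npz');P=world(f);s=get_state()
def proj(f,p): 
    return cv2.projectPoints(np.array([p],float),f['rvec'],f['tvec'],f['mtx'],np.array([float(f['k1']),0,0,0]))[0].ravel().round(1)
print('TCP px wrist',proj(f,s['position']))
f0=np.load('scene0.npz');p=np.array([.5435,-.2432,.0167]);print('scene TCP when out (zoomed):',(proj(f0,p)-[170,130])*5, 'table below',(proj(f0,[p[0],p[1],0])-[170,130])*5)
f3=np.load('w3.npz');print('w3 tcp px',proj(f3,p))
for r in range(235,300,6):
    print(r,[None if not np.isfinite(P[r,c,0]) else tuple((np.r_[rel(P[r,c])-rel(s['position']),P[r,c,2]-s['position'][2]]*1000).round(0)) for c in (282,290,316,344,352)])
E
```

```text
TCP px wrist [312.  222.9]
scene TCP when out (zoomed): [314. 362.] table below [317.5 383.5]
w3 tcp px [313.4 225.4]
235 [(np.float64(-79.0), np.float64(40.0), np.float64(-147.0)), (np.float64(-79.0), np.float64(30.0), np.float64(-147.0)), (np.float64(-79.0), np.float64(-4.0), np.float64(-147.0)), (np.float64(-79.0), np.float64(-40.0), np.float64(-147.0)), (np.float64(-79.0), np.float64(-50.0), np.float64(-146.0))]
241 [(np.float64(-88.0), np.float64(41.0), np.float64(-148.0)), (np.float64(-87.0), np.float64(30.0), np.float64(-146.0)), (np.float64(-88.0), np.float64(-4.0), np.float64(-148.0)), (np.float64(-88.0), np.float64(-40.0), np.float64(-147.0)), (np.float64(-88.0), np.float64(-51.0), np.float64(-146.0))]
247 [(np.float64(7.0), np.float64(16.0), np.float64(48.0)), (np.float64(7.0), np.float64(11.0), np.float64(49.0)), (np.float64(-96.0), np.float64(-4.0), np.float64(-147.0)), (np.float64(7.0), np.float64(-17.0), np.float64(49.0)), (np.float64(-97.0), np.float64(-51.0), np.float64(-147.0))]
253 [(np.float64(7.0), np.float64(15.0), np.float64(56.0)), (np.float64(5.0), np.float64
[... 1521 characters left out ...]
.0)), (np.float64(3.0), np.float64(-15.0), np.float64(76.0)), (np.float64(8.0), np.float64(-17.0), np.float64(83.0))]
289 [(np.float64(0.0), np.float64(13.0), np.float64(76.0)), (np.float64(-14.0), np.float64(11.0), np.float64(57.0)), (np.float64(-160.0), np.float64(-3.0), np.float64(-145.0)), (np.float64(0.0), np.float64(-15.0), np.float64(76.0)), (np.float64(7.0), np.float64(-17.0), np.float64(86.0))]
295 [(np.float64(-3.0), np.float64(13.0), np.float64(77.0)), (np.float64(-143.0), np.float64(29.0), np.float64(-109.0)), (np.float64(-171.0), np.float64(-3.0), np.float64(-146.0)), (np.float64(-3.0), np.float64(-15.0), np.float64(76.0)), (np.float64(8.0), np.float64(-16.0), np.float64(91.0))]
```

View pics/w4.png

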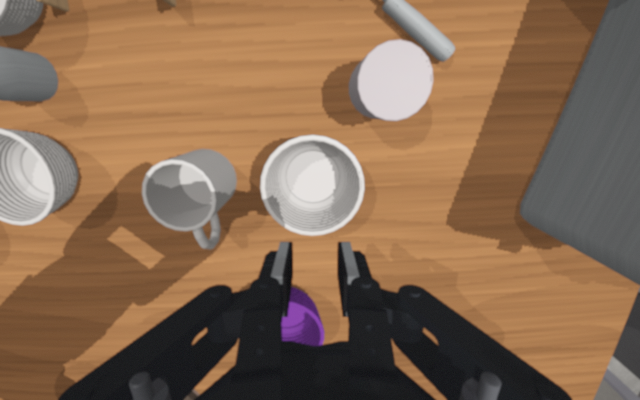

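Wrist view: the bowl at (313,186) is unmoved. By depth, the fingertips around (285,245) stand about 45 mm above the reported TCP, so they passed over the rim. I'll confirm this with the scene camera before going lower.

```bash
python3 - <<'E'
from h import *
from cell import *
s=get_state();p=s['position'];g=rel(p)
for n in ('scene','wrist'):
    f=grab_frame(n);P=world(f).reshape(-1,3);I=f['img'].reshape(-1,3).max(1)
    ab=np.array([rel(m) for m in P])-g;z=P[:,2]-p[2]
    k=np.isfinite(z)&(abs(ab[:,0])<.1)&(abs(ab[:,1])<.1)&(z>-.05)&(z<.2)
    ab=ab[k];z=z[k];print(n,k.sum(),'zmin',z.min())
    for lo in np.arange(0,.16,.01):
        m=(z>=lo)&(z<lo+.01)
        if m.sum()>2: print('%.2f'%lo,m.sum(),'a',np.percentile(ab[m,0],[2,98]).round(3),'b',np.percentile(ab[m,1],[2,98]).round(3))
E
```

```text
scene 1164 zmin 0.03870538293942502
0.04 33 a [-0.008  0.012] b [-0.019  0.023]
0.05 40 a [-0.006  0.014] b [-0.019  0.026]
0.06 55 a [-0.009  0.013] b [-0.03   0.027]
0.07 38 a [-0.005  0.015] b [-0.021  0.026]
0.08 56 a [-0.006  0.016] b [-0.04  0.04]
0.09 66 a [-0.009  0.016] b [-0.047  0.048]
0.10 87 a [-0.009  0.019] b [-0.048  0.054]
0.11 95 a [-0.01  0.02] b [-0.055  0.059]
0.12 97 a [-0.008  0.02 ] b [-0.061  0.062]
0.13 123 a [-0.007  0.022] b [-0.062  0.065]
0.14 105 a [-0.003  0.022] b [-0.047  0.052]
0.15 49 a [-0.006  0.015] b [-0.022  0.04 ]
wrist 39387 zmin 0.037394391516087255
0.03 21 a [-0.001  0.005] b [-0.012  0.014]
0.04 365 a [-0.009  0.011] b [-0.024  0.026]
0.05 629 a [-0.01   0.011] b [-0.025  0.027]
0.06 757 a [-0.009  0.011] b [-0.025  0.027]
0.07 933 a [-0.011  0.011] b [-0.024  0.025]
0.08 1970 a [-0.007  0.013] b [-0.042  0.044]
0.09 5712 a [-0.011  0.012] b [-0.046  0.048]
0.10 4543 a [-0.012  0.017] b [-0.051  0.052]
0.11 8976 a [-0.01   0.017] b [-0.055  0.056]
0.12 11012 a [0.004 0.017] b [-0.059  0.061]
0.13 4469 a [0.01 0.02] b [-0.062  0.063]
```

Both cameras agree: the tips are 39 mm above the reported TCP, and the fingers are centred laterally. I'll aim for real tips at z≈20 mm, which means a reported z of about -0.019.

Request:
move_arm --deltas '[0,0,0.1,0,0,0,0.3,0,0,0.2,0,0,0,0.3,0,0,0.28,0,0,0,0.3,0,0,0.35,0,0,0,0.3,0,0,0.41,0,0,0,0.3,0,0,0.46,0,0,0,0.3,0,0,0.5,0,0,0,0.3,0,0,0.53,0,0,0,0.3,0,0,0.545,0,0,0,0.3,0,0,0.545,0,0,0,0.3,0,0,0.545,0,0,0,0.3]'

```text
clock: 5.25
position: [0.4234, -0.32, -0.0176]
ee_rot: [180.0, -0.0, -2.6]
wrist_force: [0.1, 0.4, -0.2]
width: 0.0255
gripper_force: 0.0
```

```bash
python3 - <<'E'
from h import *
from cell import *
s=st();f=grab_frame('wrist');rim(f,[-.201,-.373])
E
```

```text
t 5.25 rel [-0.2003 -0.3726] z -0.0176 rpy [ 1.7999e+02 -1.0000e-02 -2.6100e+00] w 0.0255 F [ 0.1  0.4 -0.2]
rim ab [-0.2024 -0.3731] n 5651 inliers 4612
```

Request:
move_arm --deltas '[0.015,-0.009,0,0,0,0,0.3,0.035,-0.022,0,0,0,0,0.3,0.055,-0.035,0,0,0,0,0.3,0.08,-0.049,0,0,0,0,0.3,0.11,-0.067,0,0,0,0,0.3,0.14,-0.085,0,0,0,0,0.3,0.17,-0.104,0,0,0,0,0.3,0.2,-0.123,0,0,0,0,0.3,0.23,-0.147,0,0,0,0,0.3,0.26,-0.172,0,0,0,0,0.3,0.29,-0.197,0,0,0,0,0.3,0.32,-0.222,0,0,0,0,0.3,0.35,-0.247,0,0,0,0,0.3,0.375,-0.265,0,0,0,0,0.3,0.387,-0.273,0,0,0,0,0.3,0.387,-0.273,0,0,0,0,0.3]'

```text
clock: 6.63
position: [0.5437, -0.2431, -0.0179]
ee_rot: [180.0, -0.0, -2.6]
wrist_force: [-0.4, 0.2, 0.2]
width: 0.0256
gripper_force: 0.0
```

```bash
python3 - <<'E'
from h import *
from cell import *
s=st();f=grab_frame('wrist');rim(f,rel(s['position'])-[.01,0.005])
E
```

```text
t 6.6333 rel [-0.0837 -0.2902] z -0.0179 rpy [ 1.7999e+02 -3.0000e-02 -2.6000e+00] w 0.0256 F [-0.4  0.2  0.2]
rim ab [-0.112  -0.2907] n 3918 inliers 2864
```

Request:
move_arm --deltas '[0.02,-0.008,0,0,0,0,0.3,0.045,-0.02,0,0,0,0,0.3,0.07,-0.03,0,0,0,0,0.3,0.08,-0.045,0,0,0,0,0.3,0.08,-0.07,0,0,0,0,0.3,0.08,-0.1,0,0,0,0,0.3,0.08,-0.13,0,0,0,0,0.3,0.08,-0.16,0,0,0,0,0.3,0.08,-0.19,0,0,0,0,0.3,0.08,-0.22,0,0,0,0,0.3,0.08,-0.25,0,0,0,0,0.3,0.08,-0.28,0,0,0,0,0.3,0.08,-0.31,0,0,0,0,0.3,0.08,-0.34,0,0,0,0,0.3,0.08,-0.37,0,0,0,0,0.3,0.08,-0.4,0,0,0,0,0.3,0.08,-0.42,0,0,0,0,0.3,0.08,-0.42,0,0,0,0,0.3]'

```text
clock: 8.18
position: [0.5726, -0.1176, -0.0178]
ee_rot: [-180.0, 0.0, -2.6]
wrist_force: [0.4, -0.8, -0.4]
width: 0.0258
gripper_force: 0.0
```

```bash
python3 - <<'E'
from h import *
from cell import *
s=st();g=rel(s['position'])
f=grab_frame('wrist');cv2.imwrite('pics/w5.png',f['img']);rim(f,g-[.015,.01])
rim(grab_frame('scene'),g-[.015,.01])
E
```

```text
t 8.1833 rel [-0.0608 -0.1634] z -0.0178 rpy [-1.7999e+02  1.0000e-02 -2.5900e+00] w 0.0258 F [ 0.4 -0.8 -0.4]
rim ab [-0.0628 -0.1789] n 6200 inliers 5133
rim ab [-0.0606 -0.1785] n 181 inliers 139
```

View pics/w5.png

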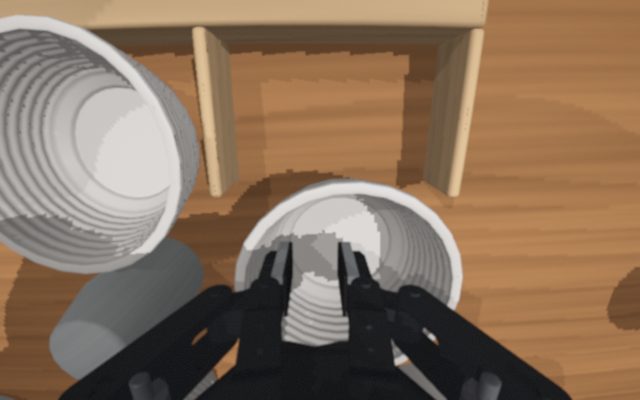

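The wrist view shows the bowl hooked at (350,270), just before bay3, whose dividers end at (215,195) and (450,195). It sits about 5 mm right of centre. I'll nudge it left, recentre, then push in.

Request:
move_arm --deltas '[0,-0.008,0,0,0,0,0.3,0,-0.017,0,0,0,0,0.3,0,-0.017,0,0,0,0,0.3,0,0.01,0,0,0,0,0.3,0,0.035,0,0,0,0,0.3,0.025,0.035,0,0,0,0,0.3,0.05,0.035,0,0,0,0,0.3,0.075,0.035,0,0,0,0,0.3,0.1,0.035,0,0,0,0,0.3,0.12,0.035,0,0,0,0,0.3,0.14,0.035,0,0,0,0,0.3,0.16,0.035,0,0,0,0,0.3,0.18,0.035,0,0,0,0,0.3,0.2,0.035,0,0,0,0,0.3,0.22,0.035,0,0,0,0,0.3,0.22,0.035,0,0,0,0,0.3]'

```text
clock: 9.62
position: [0.6394, -0.1326, -0.0178]
ee_rot: [180.0, -0.1, -2.6]
wrist_force: [-0.5, 0.6, -0.3]
width: 0.0254
gripper_force: 0.1
```

```bash
python3 - <<'E'
from h import *
from cell import *
s=st();g=rel(s['position'])
f=grab_frame('wrist');cv2.imwrite('pics/w6.png',f['img']);rim(f,g-[.02,0])
rim(grab_frame('scene'),g-[.02,0])
E
```

```text
t 9.6167 rel [ 0.0067 -0.1753] z -0.0178 rpy [ 1.7998e+02 -8.0000e-02 -2.6400e+00] w 0.0254 F [-0.5  0.6 -0.3]
rim ab [-0.0207 -0.1725] n 4465 inliers 2708
rim ab [-0.0178 -0.1727] n 260 inliers 169
```

Request:
move_arm --deltas '[0.012,0,0,0,0,0,0.3,0.025,0,0,0,0,0,0.3,0.038,0,0,0,0,0,0.3,0.05,0,0,0,0,0,0.3,0.06,0,0,0,0,0,0.3,0.06,0,0,0,0,0,0.3]'

```text
clock: 10.22
position: [0.6567, -0.1334, -0.0178]
ee_rot: [180.0, -0.0, -2.6]
wrist_force: [0.5, -0.1, 0.3]
width: 0.0252
gripper_force: 0.2
```

```bash
python3 - <<'E'
from h import *
from cell import *
s=st();g=rel(s['position'])
f=grab_frame('wrist');rim(f,g-[.025,0])
rim(grab_frame('scene'),g-[.025,0])
E
```

```text
t 10.2167 rel [ 0.024  -0.1753] z -0.0178 rpy [ 1.7999e+02 -4.0000e-02 -2.6400e+00] w 0.0252 F [ 0.5 -0.1  0.3]
rim ab [-0.0037 -0.1736] n 4213 inliers 2803
rim ab [-0.001  -0.1728] n 262 inliers 168
```

Request:
move_arm --deltas '[0.005,0,0,0,0,0,0.3,0.01,0,0,0,0,0,0.3,0.012,0,0,0,0,0,0.3]'

```text
clock: 10.57
position: [0.6595, -0.1335, -0.0178]
ee_rot: [180.0, 0.0, -2.6]
wrist_force: [-2.1, -0.3, 0.5]
width: 0.0255
gripper_force: 1.0
```

Request:
move_arm --deltas '[-0.03,0,0,0,0,0,0.3,-0.073,0,0,0,0,0,0.3,-0.077,0,0,0,0,0,0.3,-0.077,0,-0.05,0,0,0,0.3,-0.077,0,-0.15,0,0,0,0.3,-0.077,0,-0.25,0,0,0,0.3,-0.077,0,-0.37,0,0,0,0.3,-0.077,0,-0.48,0,0,0,0.3,-0.077,0,-0.55,0,0,0,0.3,-0.077,0,-0.55,0,0,0,0.3]'

```text
clock: 11.4
position: [0.6386, -0.133, 0.1526]
ee_rot: [179.9, -0.5, -2.6]
wrist_force: [1.2, 1.0, 0.6]
width: 0.0255
gripper_force: 0.0
```

```bash
python3 - <<'E'
from h import *
from cell import *
s=st()
f=grab_frame('wrist');f2=grab_frame('scene')
for g in ([0,-.174],[0,-.058]): rim(f,g,.06);rim(f2,g,.06)
E
```

```text
t 11.4 rel [ 0.0059 -0.1758] z 0.1526 rpy [179.87  -0.47  -2.65] w 0.0255 F [1.2 1.  0.6]
rim ab [ 0.0005 -0.1749] n 1810 inliers 1772
rim ab [ 0.003  -0.1743] n 267 inliers 256
rim ab [ 0.0003 -0.0581] n 1809 inliers 1786
rim ab [ 0.0022 -0.0558] n 294 inliers 279
```

Bay3 is filled, level with bowl_a. Next is the left spare.

Request:
move_arm --deltas '[-0.08,-0.09,0,0,0,0,0.3,-0.16,-0.185,0,0,0,0,0.3,-0.24,-0.28,0,0,0,0,0.3,-0.32,-0.37,0,0,0,0,0.3,-0.4,-0.46,0,0,0,0,0.3,-0.48,-0.555,0,0,0,0,0.3,-0.56,-0.65,0,0,0,0,0.3,-0.64,-0.74,0,0,0,0,0.3,-0.72,-0.83,0,0,0,0,0.3,-0.8,-0.92,0,0,0,0,0.3,-0.853,-0.983,0,0,0,0,0.3,-0.853,-0.983,0,0,0,0,0.3,-0.853,-0.983,0,0,0,0,0.3]'

```text
clock: 12.58
position: [0.3936, 0.1746, 0.1464]
ee_rot: [180.0, 0.1, -2.5]
wrist_force: [-0.2, -0.2, -0.0]
width: 0.0258
gripper_force: 0.0
```

```bash
python3 - <<'E'
from h import *
from cell import *
s=st()
f=grab_frame('wrist');f2=grab_frame('scene')
rim(f,[-.252,.12],.07);rim(f2,[-.252,.12],.07)
E
```

```text
t 12.5833 rel [-0.2533  0.12  ] z 0.1464 rpy [ 1.7997e+02  8.0000e-02 -2.5000e+00] w 0.0258 F [-0.2 -0.2 -0. ]
rim ab [-0.2525  0.1225] n 1925 inliers 1889
rim ab [-0.2489  0.121 ] n 248 inliers 236
```

Request:
move_arm --deltas '[0.012,-0.005,0.1,0,0,0,0.3,0.012,-0.005,0.2,0,0,0,0.3,0.012,-0.005,0.28,0,0,0,0.3,0.012,-0.005,0.35,0,0,0,0.3,0.012,-0.005,0.41,0,0,0,0.3,0.012,-0.005,0.46,0,0,0,0.3,0.012,-0.005,0.5,0,0,0,0.3,0.012,-0.005,0.53,0,0,0,0.3,0.012,-0.005,0.547,0,0,0,0.3,0.012,-0.005,0.547,0,0,0,0.3,0.012,-0.005,0.547,0,0,0,0.3]'

```text
clock: 13.6
position: [0.3984, 0.175, -0.0169]
ee_rot: [180.0, 0.0, -2.7]
wrist_force: [-0.2, 0.2, -0.6]
width: 0.0254
gripper_force: 0.0
```

Request:
move_arm --deltas '[0.015,-0.005,0,0,0,0,0.3,0.035,-0.012,0,0,0,0,0.3,0.06,-0.02,0,0,0,0,0.3,0.09,-0.03,0,0,0,0,0.3,0.12,-0.04,0,0,0,0,0.3,0.15,-0.05,0,0,0,0,0.3,0.18,-0.06,0,0,0,0,0.3,0.21,-0.07,0,0,0,0,0.3,0.25,-0.083,0,0,0,0,0.3,0.29,-0.096,0,0,0,0,0.3,0.33,-0.11,0,0,0,0,0.3,0.37,-0.122,0,0,0,0,0.3,0.41,-0.135,0,0,0,0,0.3,0.45,-0.148,0,0,0,0,0.3,0.49,-0.161,0,0,0,0,0.3,0.53,-0.175,0,0,0,0,0.3,0.56,-0.185,0,0,0,0,0.3,0.578,-0.19,0,0,0,0,0.3,0.578,-0.19,0,0,0,0,0.3]'

```text
clock: 15.18
position: [0.5751, 0.2245, -0.017]
ee_rot: [-180.0, -0.0, -2.7]
wrist_force: [-1.2, 0.6, 0.4]
width: 0.0255
gripper_force: 0.6
```

```bash
python3 - <<'E'
from h import *
from cell import *
s=st();g=rel(s['position'])
f=grab_frame('wrist');rim(f,g-[.025,0])
rim(grab_frame('scene'),g-[.025,0])
E
```

```text
t 15.1833 rel [-0.0744  0.1784] z -0.0170 rpy [-1.7999e+02 -4.0000e-02 -2.6500e+00] w 0.0255 F [-1.2  0.6  0.4]
rim ab [-0.1033  0.1788] n 3892 inliers 2844
rim ab [-0.1007  0.1777] n 226 inliers 172
```

Request:
move_arm --deltas '[0.01,0.007,0,0,0,0,0.3,0.03,0.015,0,0,0,0,0.3,0.05,0.015,0,0,0,0,0.3,0.07,0.015,0,0,0,0,0.3,0.09,0.015,0,0,0,0,0.3,0.11,0.015,0,0,0,0,0.3,0.135,0.015,0,0,0,0,0.3,0.16,0.015,0,0,0,0,0.3,0.185,0.015,0,0,0,0,0.3,0.21,0.015,0,0,0,0,0.3,0.235,0.015,0,0,0,0,0.3,0.26,0.015,0,0,0,0,0.3,0.28,0.015,0,0,0,0,0.3,0.3,0.015,0,0,0,0,0.3,0.31,0.015,0,0,0,0,0.3,0.31,0.015,0,0,0,0,0.3]'

```text
clock: 16.62
position: [0.6675, 0.2154, -0.0169]
ee_rot: [-180.0, -0.0, -2.7]
wrist_force: [-0.8, 0.5, 0.0]
width: 0.0256
gripper_force: 0.0
```

```bash
python3 - <<'E'
from h import *
from cell import *
s=st();g=rel(s['position'])
f=grab_frame('wrist');rim(f,g-[.025,0])
rim(grab_frame('scene'),g-[.025,0])
E
```

```text
t 16.6167 rel [0.0184 0.1736] z -0.0169 rpy [-1.80e+02 -5.00e-02 -2.66e+00] w 0.0256 F [-0.8  0.5  0. ]
rim ab [-0.01    0.1743] n 3930 inliers 2867
rim ab [-0.0073  0.1727] n 251 inliers 191
```

Push about 9–10 mm more, to contact.

Request:
move_arm --deltas '[0.008,0,0,0,0,0,0.3,0.016,0,0,0,0,0,0.3,0.023,0,0,0,0,0,0.3,0.028,0,0,0,0,0,0.3,0.032,0,0,0,0,0,0.3,0.032,0,0,0,0,0,0.3]'

```text
clock: 17.22
position: [0.6765, 0.215, -0.0169]
ee_rot: [180.0, -0.0, -2.6]
wrist_force: [-1.7, 0.4, 0.2]
width: 0.026
gripper_force: 0.8
```

Request:
move_arm --deltas '[-0.03,0,0,0,0,0,0.3,-0.073,0,0,0,0,0,0.3,-0.08,0,0,0,0,0,0.3,-0.08,0,-0.05,0,0,0,0.3,-0.08,0,-0.15,0,0,0,0.3,-0.08,0,-0.25,0,0,0,0.3,-0.08,0,-0.37,0,0,0,0.3,-0.08,0,-0.48,0,0,0,0.3,-0.08,0,-0.55,0,0,0,0.3,-0.08,0,-0.55,0,0,0,0.3]'

```text
clock: 18.05
position: [0.6544, 0.2167, 0.1538]
ee_rot: [-179.9, -0.5, -2.6]
wrist_force: [0.7, 0.2, 0.5]
width: 0.0259
gripper_force: 0.0
```

```bash
python3 - <<'E'
from h import *
from cell import *
s=st()
f=grab_frame('wrist');f2=grab_frame('scene')
rim(f,[0,.174],.06)
for b in (.174,-.058,-.174): rim(f2,[0,b],.06)
E
```

```text
t 18.05 rel [0.0052 0.1743] z 0.1538 rpy [-179.88   -0.48   -2.64] w 0.0259 F [0.7 0.2 0.5]
rim ab [0.0002 0.1744] n 1806 inliers 1764
rim ab [0.0027 0.1735] n 361 inliers 338
rim ab [ 0.0024 -0.0561] n 292 inliers 280
rim ab [ 0.0029 -0.1742] n 267 inliers 257
```

All four bays measure within about 3 mm of centre, and the gripper is clear. Handing in.

```bash
python3 -c "
from cell import *
print(job_done())"
```

```text
the job is handed in; nothing more can be done
None
```

Both empty bays (bay0 and bay3) now hold a spare ribbed bowl against the back rail, within about 3 mm of the bay centres by camera; the third spare was left where it stood, and I handed the job in at about 18 s of the 54 s, with no verdict shown.

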